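# Nest the crucibles and clamp the stack

### The job

Put the crucibles away in the clamp stand: set the medium crucible upright fully down into the large one that waits in the stand, then the small one fully down into the medium. Then swing the clamp's arm back over the stack to its stop, push its knob gently down until the pad bears on the top rim, and only after that turn the knob clockwise to its stop and let go. The large crucible stays in its seat and everything else on the bench stays where it lies.

Things in the scene. Friction and masses are not known exactly. Their poses are not given: they have to be found in the camera images.
- crucible_large: fireclay crucible, a plain off-white tapered cup, open at the top, 56 mm high, inner floor 20 mm above its underside (thick bottom); 70 mm across at the rim, 51 mm at the foot, wall 5 mm. Stands in the stand's seat from the start. Origin: centre of its underside, z up along its axis
- crucible_medium: fireclay crucible, a plain off-white tapered cup, open at the top, 56 mm high, inner floor 20 mm above its underside (thick bottom); 59 mm across at the rim, 40 mm at the foot, wall 4.5 mm. Stands on the bench; fully nested, its underside rests on the large one's inner floor, so its rim stands 20 mm above the large one's rim. Origin: centre of its underside, z up along its axis
- crucible_small: fireclay crucible, a plain off-white tapered cup, open at the top, 56 mm high, inner floor 20 mm above its underside (thick bottom); 49 mm across at the rim, 32 mm at the foot, wall 4 mm. Stands on the bench; fully nested, its underside rests on the medium one's inner floor, so its rim stands 20 mm above the medium one's rim. Origin: centre of its underside, z up along its axis
- seat (a point): centre of the stand's seat, on top of its 10 mm dark steel base plate (100 x 215 mm), inside a low round lip 5 mm high and 64 mm across; axes of the stand: z up, the stand's post is 115 mm from here along its -y
- pivot (a point): on the axis of the upright post (24 mm thick), at the underside of the swing arm, 130 mm above the bench. The arm turns about the vertical through this point; the cap here rises 22 mm higher
- clamp_arm (a joint): angle of the aluminium swing arm (20 mm wide, from 130 to 144 mm above the bench, the knob's axis 115 mm from the pivot): 0 = at its stop, the clamp straight over the seat; it grows counter-clockwise seen from above, up to 1.9 rad; it stays where it is left
- spindle (a joint): how far the clamp's spindle is pushed down, m: 0 = up, at most 0.016; friction (3 N) keeps it where it is left. The spindle carries a 56 mm round pressure pad under the arm (underside 116 mm above the bench at 0) and the knob above; it meets the rim of a fully nested stack at about 0.010
- knob (a joint): turn of the knob about its upright axis, rad: 0 = loose, grows clockwise seen from above, 1.4 = its stop (tight)
- knob_grip (a point): centre of the round black ribbed knob (41 mm across over its ribs, 24 mm high) on the knob's axis, half way up it; 174 mm above the bench when the spindle is up. It moves with the arm and the spindle
- tin: bystander: shallow open steel tin, 64 mm across, 20 mm high
- tin_lid: bystander: steel tin lid lying open side up, 68 mm across, 10 mm high
- flask: bystander: casting flask: dark steel tube without a floor, 56 mm across, 55 mm high, standing upright
- pliers: bystander: pliers with black handles lying flat, 130 mm long, 13 mm high
- file: bystander: hand file with wooden handle lying flat, 200 mm long, 20 mm high
- hammer: bystander: bench hammer lying flat
There are look-alikes about, which are no part of the job. Leave any purple, red or yellow look-alike of the crucible_medium alone.

How it is judged (in metres and radians):
On the way, in this order (a step that is already met when the one before it is completed fails the run):
1. the medium crucible is nested in the large one and let go (horizontal distance between crucible_medium and crucible_large below 0.005 m and z of crucible_medium in the frame of crucible_large between 0.0175 and 0.0225 m and angle between crucible_medium's own z axis and vertical below 0.07 rad and contact force between the fingers and crucible_medium below 0.2 N), for 0.2 s.
2. the small crucible is nested in the medium one and let go (horizontal distance between crucible_small and crucible_medium below 0.005 m and z of crucible_small in the frame of crucible_medium between 0.0175 and 0.0225 m and angle between crucible_small's own z axis and vertical below 0.07 rad and contact force between the fingers and crucible_small below 0.2 N), for 0.2 s.
3. the arm is swung over the stack (value of joint clamp_arm below 0.1 rad), for 0.2 s.
4. the spindle is pushed down onto the stack (value of joint spindle between 0.0085 and 0.012 m and value of joint clamp_arm below 0.1 rad), for 0.2 s.
5. the knob is turned clockwise to its stop while the pad is down (value of joint knob above 1.2 rad and value of joint spindle between 0.0085 and 0.012 m), for 0.2 s.
At the end, for the whole second after the job is handed in: Large crucible upright in the seat (7 mm); medium in large and small in medium, upright (4 degrees), centred within 5 mm, resting 20 mm (+-2.5) above the underside of the one below; arm within 0.10 rad of its stop, spindle 8.5 to 12 mm down on the stack, knob past 1.2 rad; all at rest (all of step 5 and horizontal distance between crucible_large and seat below 0.007 m and height (world z) of crucible_large below 0.014 m and angle between each of crucible_large, crucible_medium, crucible_small's own z axis and vertical below 0.07 rad and horizontal distance between crucible_medium and crucible_large below 0.005 m and z of crucible_medium in the frame of crucible_large between 0.0175 and 0.0225 m and horizontal distance between crucible_small and crucible_medium below 0.005 m and z of crucible_small in the frame of crucible_medium between 0.0175 and 0.0225 m and value of joint clamp_arm below 0.1 rad and linear speed of each of crucible_medium, crucible_small below 0.02 m/s); the robot touches nothing.
It fails at once if a bystander is moved more than 30 mm (distance of any of tin, tin_lid, flask, pliers, file, hammer from where it was at the start of the episode above 0.03 m).
It fails at once if the casting flask is tipped over (angle between flask's own z axis and vertical above 0.5 rad).
It fails at once if the large crucible is taken out of its seat (moved more than 20 mm) (distance of crucible_large from where it was at the start of the episode above 0.02 m).
It fails at once if with the clamp over it, the stack is pressed with more than 80 N (value of joint clamp_arm below 0.1 rad and contact force between crucible_small and crucible_medium above 80 N).
It also fails if it takes over 69 s, if anything falls off the work surface, if the arm or the gripper's body presses on something with over 40 N, if the wrist force passes 120 N, or if a joint passes its speed limit or range.

### The arm

A 6-joint arm with a two-finger parallel gripper is mounted at the origin on the work surface. World frame = base frame: x ahead of the robot, y to its left, z up, the work surface at z = 0. Lengths are in mm, angles in rad, forces in N, time in s.
With the tool pointing down it reaches from about 275 to 825 mm from the base axis. Payload 4.9 kg.
Tool frame: the origin (TCP) lies midway between the tips of the shut fingers; the grasp point (between the pads) lies 19 mm behind it; z points along the fingers, y is the line along which they close (so a half turn about z gives the same grasp; the last joint's range is limited). The gripper opens to 85 mm and grips with 20 to 120 N. Pads are 22 mm wide; open, the fingers measure 114 mm over their backs; the gripper's body (76 mm by 85 mm) begins 54 mm behind the grasp point. The pads swing forward as they close: fully open they stand 13 mm farther back than shut.
Start: joints at [1.039, 0.326, -0.193, 1.052, 0, 1.437], TCP at [213.061, 507.073, 231.281] pointing down, gripper open.
Joint ranges: [-2.65, 2.65], [-0.97, 1.79], [-1.3, 1.35], [-1.93, 2.1], [-1.47, 1.37], [-3.14, 3.14]. Speed limits (rad/s): [2.57, 2.57, 3.14, 3.14, 3.14, 3.14].

### API

Orientations are given as a unit quaternion [w, x, y, z].
In Python, from cell import manip, viewer gives the robot as it stands.
- The arm moves only by the shell command python3 -m jog 'ROWS' [FORCE]. ROWS is a JSON object of lists of equal length, an entry for each row: "delta_pos": the shift along the tool's x, y, z in cm, a list of three; "turn": the turn, a rotation vector about the tool's x, y, z in degrees, a list of three; "jaw": the opening, from 0 (shut) to 1 (fully open). In form: {"delta_pos": [[dx, dy, dz], ...], "turn": [[wx, wy, wz], ...], "jaw": [jaw, ...]}. A call has 1 to 12 rows; each row shifts and turns the commanded pose from where the row before left it, along the tool's axes as they then stand; what a row does not reach is not made up. A row lasts 1/8 s, in which the tool goes at most 62.5 mm and 10.7 degrees, less where a joint would pass 70% of its speed; a pose out of reach is approached as far as the arm can. A call with a gripper value outside its range is refused whole. The fingers move at their own pace and stop on an object; FORCE is the grip in N (left out, the last holds). Time passes only in rows, so rows that do not move let the fingers close. It gives the time, the measured TCP pose, the force, the opening and the grip force at its end, in the units of the state.
- manip.sense(): the state, without advancing time (a new reading comes with each control period).
- viewer.get_image(name): name is "scene" or "side" or "wrist"; returns the picture (480x640x3 uint8, blue, green, red); there is no depth.
- viewer.get_calibration(name): a dict with "camera_matrix" (3x3 intrinsics, pixels), "world_to_cam" (4x4, takes a point from world to camera coordinates). Camera axes: x right, y down, z forward; pixel columns grow to the right and rows downward; lengths in mm; the calibration is good to about 2 mm. A picture is of the moment at which its call begins: read the wrist's pose just before it. get_calibration takes no time and is no camera call; for the wrist camera it gives the pose at the moment of the call.
- manip.job_done(): hands the job in; it is judged then, once.
The state is a dict: "time_s": time; "qpos": joint angles; "dq": joint speeds; "tau": joint torques, N m; "tool_pos": TCP position; "orientation": TCP orientation; "force": force on the tool from outside, world axes, zero at the start; "ft_torque": the same for the moment, N m; "opening": finger opening in mm; "finger_force": force on a finger pad.
Only numpy, scipy, OpenCV 4.12 (cv2) and the standard library are available. Lean on these libraries where they do the work, as an engineer would, in place of code of your own. Each camera call takes 0.05 s, during which the arm holds its last target. There are 200 camera calls.

## Working session

There is one attempt and no reset: what is moved stays moved. The work goes in short steps, Python scripts to look and compute and a shell command to move; the robot and the scene stay as the last step left them, time stands still between calls to the robot, and variables do not carry over. Pictures are saved under pics/ and viewed, at most 10 in all, crops included, and the job is handed in when it is done.

```bash
ls; mkdir -p pics; cat > h.py <<'E'
import numpy as np, cv2
from cell import manip, viewer
def snap(n,f):
    im=viewer.get_image(n); cv2.imwrite('pics/'+f,im); return im
def ray(n,u,v,z,cal=None):
    c=cal or viewer.get_calibration(n); K=np.array(c['camera_matrix']);T=np.array(c['world_to_cam'])
    d=T[:3,:3].T@np.linalg.inv(K)@[u,v,1]; o=-T[:3,:3].T@T[:3,3]
    return o+d*(z-o[2])/d[2]
def proj(n,p):
    c=viewer.get_calibration(n); K=np.array(c['camera_matrix']);T=np.array(c['world_to_cam'])
    q=K@(T[:3,:3]@np.array(p)+T[:3,3]); return q[:2]/q[2]
E
python3 - <<'E'
from h import *
import numpy as np
s=manip.sense(); print(s)
for n in ['scene','side','wrist']:
    snap(n,n+'0.png'); c=viewer.get_calibration(n); T=np.array(c['world_to_cam']); print(n,c['camera_matrix'],(-T[:3,:3].T@T[:3,3]).round())
E
```

```text
pics
{'time_s': 0.0, 'qpos': array([ 1.03876696e+00,  3.26898046e-01, -1.93581765e-01,  1.05201075e+00,
        1.48283042e-05,  1.43657827e+00]), 'dq': array([-0.00059638, -0.00095069, -0.00123097, -0.00186627,  0.00030458,
        0.00010496]), 'tau': array([ 3.29861778e-04, -4.43399870e+01,  2.62443173e+01,  1.54407072e-02,
        4.91017283e-05,  2.15221002e-05]), 'tool_pos': array([212.76781012, 506.54819268, 230.52760405]), 'orientation': array([-2.84010537e-04,  1.97596614e-01,  9.80283051e-01, -7.98121595e-04]), 'force': array([ 0.05498008,  0.40679654, -0.58575793]), 'ft_torque': array([-0.03655053,  0.02844888,  0.06610873]), 'finger_force': 0.0, 'opening': 85.58172509895616}
scene [[620.00261123   0.         312.08124918]
 [  0.         620.00261123 242.14535489]
 [  0.           0.           1.        ]] [1120. -386. 1265.]
side [[594.05460627   0.         319.12245481]
 [  0.         594.05460627 239.79904183]
 [  0.           0.           1.        ]] [ 983.  912. 1076.]
wrist [[357.26669754   0.         325.4668801 ]
 [  0.         357.26669754 243.69008995]
 [  0.           0.           1.        ]] [147. 534. 373.]
```

View pics/scene0.png

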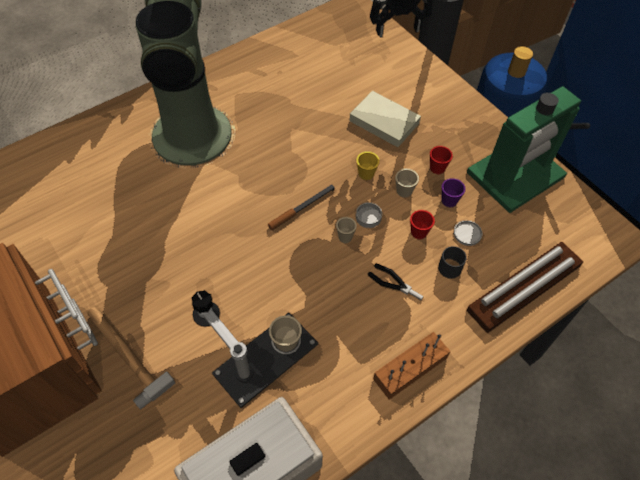

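View pics/side0.png

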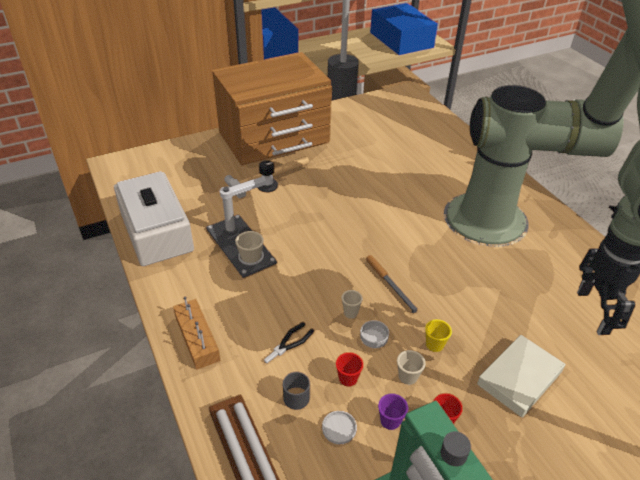

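The scene view shows the off-white medium at (406,182), the small at (346,229) beside the tin, and the large in the stand at (285,334). The swing arm points away, with its knob at (203,302). In the side view they are at (410,367), (351,304), (250,247) and (267,170). I'll enlarge these.

```bash
python3 - <<'E'
import cv2,numpy as np
a=cv2.imread('pics/scene0.png');b=cv2.imread('pics/side0.png')
def c(im,u,v,w=66,h=50): return cv2.resize(im[v-h//2:v+h//2,u-w//2:u+w//2],(396,300),interpolation=cv2.INTER_CUBIC)
cv2.imwrite('pics/c1.png',np.vstack([np.hstack([c(a,406,182),c(a,346,229)]),np.hstack([c(b,410,367),c(b,351,304)])]))
def d(im,u,v): return cv2.resize(im[v-75:v+75,u-65:u+65],(520,600),interpolation=cv2.INTER_CUBIC)[:, :400+0]
e=lambda im,u0,v0:cv2.resize(im[v0:v0+120,u0:u0+130],(650,600),interpolation=cv2.INTER_CUBIC)
x=np.hstack([cv2.resize(a[285:405,185:325],(420,360),interpolation=cv2.INTER_CUBIC),cv2.resize(b[155:275,195:285],(270,360),interpolation=cv2.INTER_CUBIC)])
cv2.imwrite('pics/c2.png',x)
E
```

```text
(no output)
```

View pics/c1.png

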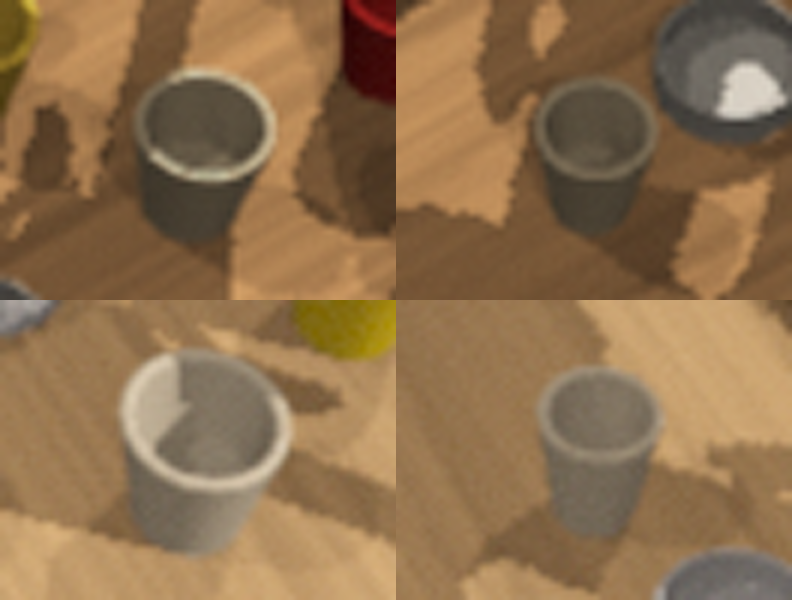

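View pics/c2.png

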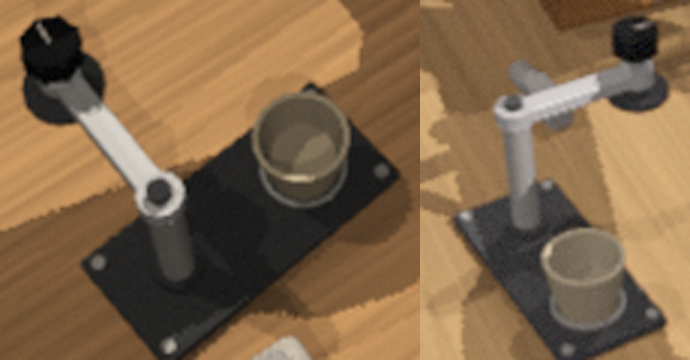

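```bash
python3 - <<'E'
from h import *
for n,a,b,z in [('med',(407,178),(411,362),56),('small',(346.2,225.2),(351.7,298),56),('large',(285,330.3),(249.1,240),66),('cap',(238.3,348.3),(226.3,189.7),152),('knobtop',(201.7,300),(267.3,166),186)]:
    print(n,ray('scene',*a,z).round(1),ray('side',*b,z).round(1))
for n,u,v in [('tin',369,213),('lid',468,232),('flask',453,255),('yel',368,160),('red1',422,218),('purple',453,187),('red2',440,153)]: print(n,ray('scene',u,v,{'tin':20,'lid':10}.get(n,55)).round())
for u,v in [(270,228),(333,188)]: print('file',ray('scene',u,v,10).round())
for u,v in [(318,346),(240,402),(213,373),(292,317)]: print('plate',ray('scene',u,v,10).round())
s=manip.sense()
from scipy.spatial.transform import Rotation as R
w=s['orientation'];print(R.from_quat([w[1],w[2],w[3],w[0]]).as_matrix().round(3))
E
```

```text
med [476.5 348.8  56. ] [476.1 351.1  56. ]
small [503.5 142.4  56. ] [503.7 143.9  56. ]
large [ 648.4 -125.1   66. ] [ 648.5 -125.7   66. ]
cap [ 662.4 -237.8  152. ] [ 661.8 -233.3  152. ]
knobtop [ 550.1 -248.8  186. ] [ 547.4 -239.3  186. ]
tin [488. 225.  20.]
lid [664. 393.  10.]
flask [707. 294.  55.]
yel [376. 305.  55.]
red1 [589. 302.  55.]
purple [562. 424.  55.]
red2 [462. 469.  55.]
file [381.   6.  10.]
file [370. 202.  10.]
plate [698. -75.  10.]
plate [ 707. -277.   10.]
plate [ 621. -292.   10.]
plate [609. -82.  10.]
[[-0.922  0.387 -0.001]
 [ 0.387  0.922 -0.001]
 [ 0.    -0.001 -1.   ]]
```

```bash
python3 -m jog '{"delta_pos":[[-3.8,-0.53,1.0],[-3.8,-0.53,1.0],[-3.8,-0.53,1.0],[-3.8,-0.53,1.0],[-3.8,-0.53,1.0],[-3.8,-0.53,1.0],[-3.8,-0.53,1.0],[-3.8,-0.53,1.0],[0,0,0],[0,0,0],[0,0,0]],"turn":[[0,0,0],[0,0,0],[0,0,0],[0,0,0],[0,0,0],[0,0,0],[0,0,0],[0,0,0],[0,0,0],[0,0,0],[0,0,0]],"jaw":[1,1,1,1,1,1,1,1,1,1,1]}' 25
cat >> h.py <<'E'
from scipy.spatial.transform import Rotation as R
def st():
    s=manip.sense(); w=s['orientation']; M=R.from_quat([w[1],w[2],w[3],w[0]]).as_matrix()
    return s,M,np.array(s['tool_pos'])
def go(x,y,z,a=None):
    """deltas in tool frame cm; a=desired world angle (deg) of tool y"""
    s,M,p=st(); print('t',s['time_s'],'p',p.round(1),'yang',np.degrees(np.arctan2(M[1,1],M[0,1])).round(1),'tilt',np.degrees(np.arccos(-M[2,2])).round(2),'q6',s['qpos'].round(2),'d cm',(M.T@(np.array([x,y,z])-p)/10).round(2),'open',s['opening'])
E
python3 - <<'E'
from h import *
go(476.3,350,34); im=snap('wrist','w1.png')
for p in [(476.3,350,56),(503.6,143.2,56)]: print(proj('wrist',p))
E
```

```text
time_s: 1.52
tool_pos: [476.1, 350.8, 151.5]
orientation: [-0.0, 0.197, 0.98, 0.0]
force: [-0.2, -0.4, -0.5]
opening: 85.3
finger_force: 0.0
t 1.525 p [476.1 350.8 151.5] yang 67.3 tilt 0.01 q6 [ 0.51  0.46 -0.2   0.91  0.    0.91] d cm [-0.05 -0.07 11.75] open 85.29210565909739
[324.9795967  246.52434513]
[ 93.49297566 375.73502951]
```

View pics/w1.png

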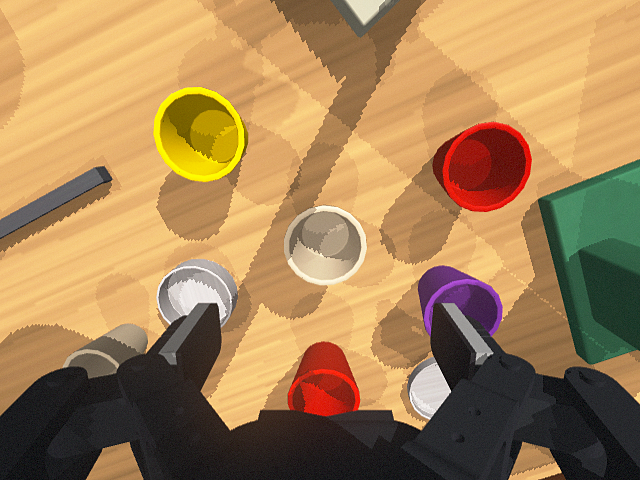

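The wrist view shows the medium's rim centred at (325.5,245.5); I predicted (325,246.5), so the position is good. Descending and gripping.

```bash
python3 -m jog '{"delta_pos":[[0,-0.05,3],[0,0,3],[0,0,3],[0,0,2],[0,0,0.75],[0,0,0],[0,0,0],[0,0,0],[0,0,0],[0,0,0],[0,0,0]],"turn":[[0,0,0],[0,0,0],[0,0,0],[0,0,0],[0,0,0],[0,0,0],[0,0,0],[0,0,0],[0,0,0],[0,0,0],[0,0,0]],"jaw":[1,1,1,1,1,1,1,0.3,0.3,0.3,0.3]}' 30
python3 - <<'E'
from h import *
go(476.3,350,34)
E
```

```text
time_s: 2.95
tool_pos: [477.2, 349.9, 35.1]
orientation: [0.001, 0.198, 0.98, 0.0]
force: [-1.9, -1.1, 5.9]
opening: 56.3
finger_force: 30.5
t 2.95 p [477.2 349.9  35.1] yang 67.2 tilt 0.08 q6 [ 0.51  0.59 -0.32  0.66 -0.    0.91] d cm [ 0.09 -0.03  0.11] open 56.34575545384116
```

```bash
python3 -m jog '{"delta_pos":[[0,0,-2],[0,0,-4],[0,0,-4],[0,0,-1],[-2,-2.2,0],[-3.5,-3.8,0],[-4.5,-4.9,0],[-4.5,-4.9,0],[-4.5,-4.9,0],[-4.5,-4.9,0],[-4.5,-4.9,0],[-3,-3.3,0]],"turn":[[0,0,0],[0,0,0],[0,0,0],[0,0,0],[0,0,0],[0,0,0],[0,0,0],[0,0,0],[0,0,0],[0,0,0],[0,0,0],[0,0,0]],"jaw":[0.3,0.3,0.3,0.3,0.3,0.3,0.3,0.3,0.3,0.3,0.3,0.3]}' 30
python3 -m jog '{"delta_pos":[[-2,-2,0],[0,0,0],[0,0,0]],"turn":[[0,0,0],[0,0,0],[0,0,0]],"jaw":[0.3,0.3,0.3]}'
python3 - <<'E'
from h import *
go(648.5,-125.4,66); snap('wrist','w2.png');a=snap('scene','s2.png');b=snap('side','d2.png')
cv2.imwrite('pics/m2.png',np.vstack([np.hstack([cv2.resize(a[260:400,220:350],(371,400)),cv2.resize(b[165:305,180:310],(371,400))]),]))
print(proj('wrist',(648.5,-125.4,66)))
E
```

```text
time_s: 4.45
tool_pos: [624.6, -65.7, 142.3]
orientation: [-0.001, 0.199, 0.98, -0.0]
force: [0.2, 0.1, -1.7]
opening: 56.0
finger_force: 32.4
time_s: 4.82
tool_pos: [634.4, -88.6, 142.6]
orientation: [-0.001, 0.198, 0.98, 0.0]
force: [-0.2, -0.2, -2.0]
opening: 56.5
finger_force: 32.4
t 4.825 p [634.4 -88.6 142.6] yang 67.2 tilt 0.14 q6 [-0.25  0.56 -0.06  0.95  0.    0.14] d cm [-2.74 -2.85  7.65] open 56.48631770173272
[282.30228648 292.40165971]
```

View pics/w2.png

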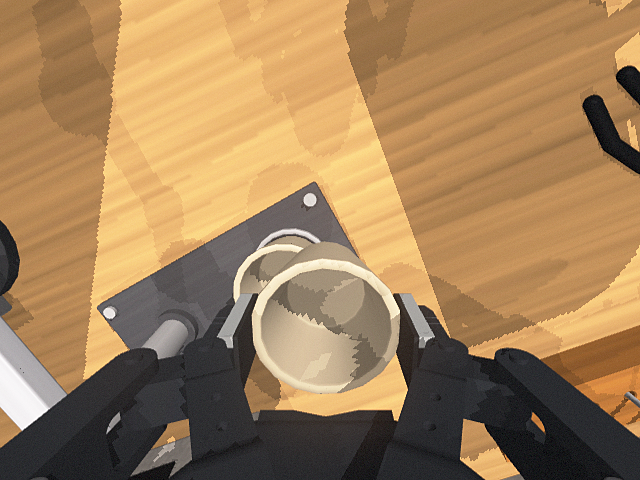

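The held cup sits between the fingers with its rim centre at about (326,326). The large cup's rim, behind it at about (282,292), matches the prediction. Checking the held cup's position and tilt.

```bash
python3 - <<'E'
from h import *
s,M,p=st()
for z in (160,163.5,167):
    q=ray('wrist',326,325.5,z); print(z,(M.T@(q-p)).round(1),np.linalg.norm(ray('wrist',252,325,z)-ray('wrist',400,325,z)))
E
```

```text
160 [  0.6  -0.2 -16.5] 58.30645539599863
163.5 [  2.6  -0.2 -20. ] 56.69006914037889
167 [  4.5  -0.3 -23.5] 55.07368288475918
```

View pics/m2.png

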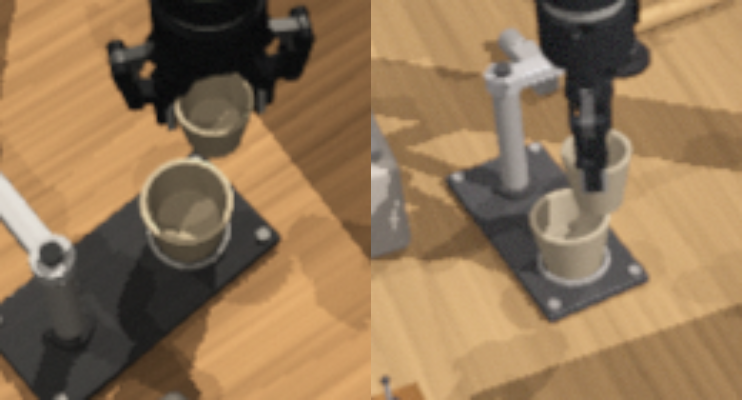

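Upright and centred in the grip; the rim width puts it about 16 mm above the TCP. Moving over the large one and lowering.

```bash
python3 -m jog '{"delta_pos":[[-1.4,-1.42,0],[-1.36,-1.43,0],[0,0,0],[0,0,1.5],[0,0,1.5],[0,0,1.5],[0,0,1],[0,0,0.5],[0,0,0],[0,0,0]],"turn":[[0,0,0],[0,0,0],[0,0,0],[0,0,0],[0,0,0],[0,0,0],[0,0,0],[0,0,0],[0,0,0],[0,0,0]],"jaw":[0.3,0.3,0.3,0.3,0.3,0.3,0.3,0.3,0.3,0.3]}' 30
python3 - <<'E'
from h import *
go(648.5,-125.4,66)
E
```

```text
time_s: 6.22
tool_pos: [650.3, -126.3, 84.4]
orientation: [0.001, 0.198, 0.98, -0.0]
force: [0.4, -0.5, -1.4]
opening: 56.1
finger_force: 32.4
t 6.225 p [ 650.3 -126.3   84.4] yang 67.2 tilt 0.06 q6 [-0.3   0.65 -0.06  0.86 -0.    0.09] d cm [0.2  0.01 1.84] open 56.05499579577693
```

```bash
python3 -m jog '{"delta_pos":[[0.15,0,0.3],[0,0,0.3],[0,0,0.3],[0,0,0.2],[0,0,0],[0,0,0]],"turn":[[0,0,0],[0,0,0],[0,0,0],[0,0,0],[0,0,0],[0,0,0]],"jaw":[0.3,0.3,0.3,0.3,0.3,0.3]}' 30
python3 -m jog '{"delta_pos":[[0,0,0.2],[0,0,0.2],[0,0,0]],"turn":[[0,0,0],[0,0,0],[0,0,0]],"jaw":[0.3,0.3,0.3]}' 30
```

```text
time_s: 6.98
tool_pos: [648.5, -125.6, 72.8]
orientation: [0.0, 0.198, 0.98, -0.0]
force: [-0.4, 0.8, -1.4]
opening: 56.5
finger_force: 32.4
time_s: 7.35
tool_pos: [648.3, -125.5, 68.5]
orientation: [-0.0, 0.198, 0.98, 0.0]
force: [-0.4, 1.0, -1.5]
opening: 56.4
finger_force: 32.4
```

```bash
python3 -m jog '{"delta_pos":[[0,0,0.15],[0,0,0.15],[0,0,0]],"turn":[[0,0,0],[0,0,0],[0,0,0]],"jaw":[0.3,0.3,0.3]}' 30
python3 -m jog '{"delta_pos":[[0,0,0.1],[0,0,0]],"turn":[[0,0,0],[0,0,0]],"jaw":[0.3,0.3]}' 30
```

```text
time_s: 7.72
tool_pos: [648.3, -125.5, 65.6]
orientation: [-0.0, 0.198, 0.98, 0.0]
force: [0.2, -0.7, -1.2]
opening: 56.2
finger_force: 32.4
time_s: 7.98
tool_pos: [648.6, -125.7, 65.3]
orientation: [0.0, 0.198, 0.98, -0.0]
force: [-0.5, 0.4, 3.0]
opening: 56.5
finger_force: 32.6
```

Contact at z 65.3, where 65.1 was expected, so it has seated. Releasing, lifting and checking.

```bash
python3 -m jog '{"delta_pos":[[0,0,0],[0,0,0],[0,0,0],[0,0,0],[0,0,-3],[0,0,-5],[0,0,-4],[0,0,0]],"turn":[[0,0,0],[0,0,0],[0,0,0],[0,0,0],[0,0,0],[0,0,0],[0,0,0],[0,0,0]],"jaw":[0.8,1,1,1,1,1,1,1]}' 30
python3 - <<'E'
from h import *
go(503.6,143.2,160); im=snap('wrist','w3.png'); b=snap('side','d3.png'); print(proj('wrist',(648.5,-125.4,86)),proj('wrist',(648.5,-125.4,66)))
cv2.imwrite('pics/m3.png',np.hstack([cv2.resize(im,(480,360)),cv2.resize(b[165:305,190:310],(309,360))]))
E
```

```text
time_s: 8.98
tool_pos: [651.0, -126.3, 189.1]
orientation: [0.004, 0.198, 0.98, -0.0]
force: [-0.0, -0.0, -0.9]
opening: 85.5
finger_force: 0.0
t 8.975 p [ 651.  -126.3  189.1] yang 67.2 tilt 0.44 q6 [-0.3   0.56  0.06  1.07  0.    0.09] d cm [24.04 19.14  2.74] open 85.46405569431236
[326.32579606 244.34130462] [326.26398853 236.91037085]
```

View pics/m3.png

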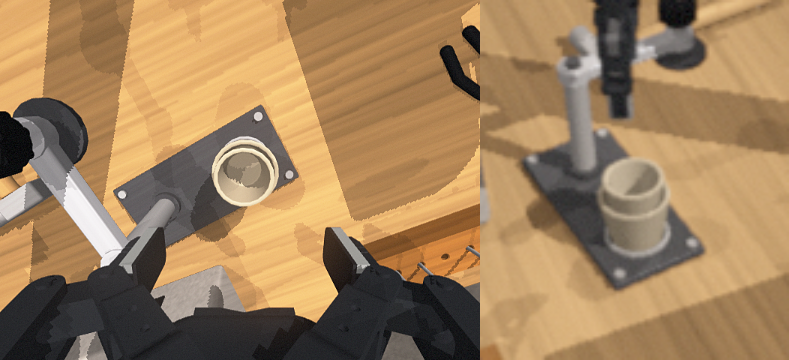

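The medium is nested well, with an even 20 mm collar. Now for the small one.

```bash
python3 -m jog '{"delta_pos":[[3,2.39,0.5],[3,2.39,0.5],[3,2.39,0.5],[3,2.39,0.5],[3,2.39,0.5],[3,2.39,0.5],[3,2.39,0.5],[3,2.39,0.5],[0,0,0],[0,0,0],[0,0,0]],"turn":[[0,0,0],[0,0,0],[0,0,0],[0,0,0],[0,0,0],[0,0,0],[0,0,0],[0,0,0],[0,0,0],[0,0,0],[0,0,0]],"jaw":[1,1,1,1,1,1,1,1,1,1,1]}' 25
python3 - <<'E'
from h import *
go(503.6,143.2,36.5); print(proj('wrist',(503.6,143.2,56))); im=snap('wrist','w4.png')
cv2.imwrite('pics/w4c.png',cv2.resize(im[190:310,245:405],(640,480)))
E
```

```text
time_s: 10.45
tool_pos: [501.6, 142.9, 144.4]
orientation: [-0.0, 0.198, 0.98, -0.0]
force: [-0.5, 0.2, 0.4]
opening: 85.3
finger_force: 0.0
t 10.45 p [501.6 142.9 144.4] yang 67.1 tilt 0.02 q6 [ 0.14  0.35 -0.4   0.82 -0.    0.54] d cm [-0.17  0.11 10.79] open 85.28511214248377
[327.71802627 251.2403521 ]
```

View pics/w4c.png

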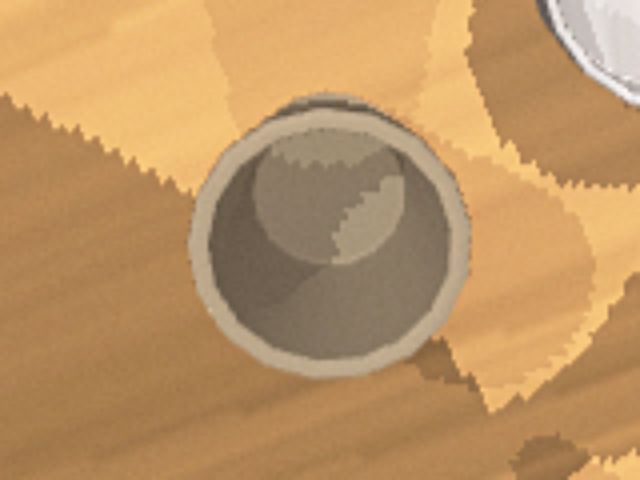

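The small's rim centre is at (327.5,250.7), where I predicted (327.7,251.2). Descending and gripping.

```bash
python3 -m jog '{"delta_pos":[[-0.17,0.11,2.8],[0,0,3],[0,0,2.8],[0,0,1.5],[0,0,0.7],[0,0,0],[0,0,0],[0,0,0],[0,0,0],[0,0,0],[0,0,0],[0,0,0]],"turn":[[0,0,0],[0,0,0],[0,0,0],[0,0,0],[0,0,0],[0,0,0],[0,0,0],[0,0,0],[0,0,0],[0,0,0],[0,0,0],[0,0,0]],"jaw":[1,1,1,1,1,1,1,0.25,0.25,0.25,0.25,0.25]}' 30
python3 - <<'E'
from h import *
go(648.5,-125.4,160)
E
```

```text
time_s: 12.0
tool_pos: [503.9, 144.0, 37.7]
orientation: [0.001, 0.198, 0.98, 0.0]
force: [-0.9, -0.8, 6.0]
opening: 47.0
finger_force: 29.9
t 12.0 p [503.9 144.   37.7] yang 67.2 tilt 0.08 q6 [ 0.14  0.49 -0.5   0.57 -0.    0.54] d cm [-23.79 -19.23 -12.21] open 47.00200535872041
```

```bash
python3 -m jog '{"delta_pos":[[0,0,-2],[0,0,-4],[0,0,-4],[-1,-0.85,-2.5],[-3,-2.4,0],[-4,-3.2,0],[-4,-3.2,0],[-4,-3.2,0],[-4,-3.2,0],[-2.5,-2.1,0],[-1.3,-1.1,0],[0,0,0]],"turn":[[0,0,0],[0,0,0],[0,0,0],[0,0,0],[0,0,0],[0,0,0],[0,0,0],[0,0,0],[0,0,0],[0,0,0],[0,0,0],[0,0,0]],"jaw":[0.25,0.25,0.25,0.25,0.25,0.25,0.25,0.25,0.25,0.25,0.25,0.25]}' 30
python3 -m jog '{"delta_pos":[[0,0,0],[0,0,0],[0,0,0]],"turn":[[0,0,0],[0,0,0],[0,0,0]],"jaw":[0.25,0.25,0.25]}'
python3 - <<'E'
from h import *
go(648.5,-125.4,87.7)
E
```

```text
time_s: 13.5
tool_pos: [648.0, -126.0, 161.4]
orientation: [-0.0, 0.198, 0.98, 0.0]
force: [-0.1, 0.1, -0.6]
opening: 47.0
finger_force: 31.1
time_s: 13.88
tool_pos: [647.9, -124.7, 162.0]
orientation: [0.0, 0.197, 0.98, 0.0]
force: [-0.4, -1.1, -0.5]
opening: 46.8
finger_force: 31.1
t 13.875 p [ 647.9 -124.7  162. ] yang 67.3 tilt 0.0 q6 [-0.3   0.58  0.02  1.02  0.    0.09] d cm [-0.08 -0.05  7.43] open 46.81646400018392
```

```bash
python3 -m jog '{"delta_pos":[[0,0,1.5],[0,0,2],[0,0,1.5],[0,0,0.8],[0,0,0.4],[0,0,0.3],[0,0,0.3],[0,0,0.3],[0,0,0],[0,0,0]],"turn":[[0,0,0],[0,0,0],[0,0,0],[0,0,0],[0,0,0],[0,0,0],[0,0,0],[0,0,0],[0,0,0],[0,0,0]],"jaw":[0.25,0.25,0.25,0.25,0.25,0.25,0.25,0.25,0.25,0.25]}' 30
python3 -m jog '{"delta_pos":[[0,0,0.15],[0,0,0.15],[0,0,0]],"turn":[[0,0,0],[0,0,0],[0,0,0]],"jaw":[0.25,0.25,0.25]}' 30
```

```text
time_s: 15.12
tool_pos: [648.2, -125.7, 90.9]
orientation: [0.0, 0.198, 0.98, -0.0]
force: [-0.2, -0.4, -0.4]
opening: 46.5
finger_force: 31.1
time_s: 15.5
tool_pos: [648.2, -125.7, 87.8]
orientation: [0.0, 0.198, 0.98, -0.0]
force: [-0.8, -0.2, -0.2]
opening: 46.6
finger_force: 31.1
```

```bash
python3 -m jog '{"delta_pos":[[0,0,0.1],[0,0,0]],"turn":[[0,0,0],[0,0,0]],"jaw":[0.25,0.25]}' 30
python3 -m jog '{"delta_pos":[[0,0,0.08],[0,0,0]],"turn":[[0,0,0],[0,0,0]],"jaw":[0.25,0.25]}' 30
```

```text
time_s: 15.75
tool_pos: [648.6, -125.8, 87.7]
orientation: [0.001, 0.198, 0.98, -0.0]
force: [-0.8, 0.3, 5.2]
opening: 46.8
finger_force: 31.4
time_s: 16.0
tool_pos: [649.0, -126.0, 87.7]
orientation: [0.001, 0.198, 0.98, -0.0]
force: [-1.9, -0.1, 9.8]
opening: 46.6
finger_force: 31.5
```

Seated. Releasing, lifting, then going above the knob for a look, with the finger axis along the tangent.

```bash
python3 -m jog '{"delta_pos":[[0,0,0],[0,0,0],[0,0,0],[0,0,0],[0,0,-3],[0,0,-5],[0,0,-5],[0,0,-5],[1.6,-4.9,0],[1.6,-4.9,0],[1.5,-4.9,0],[0,0,0]],"turn":[[0,0,0],[0,0,0],[0,0,0],[0,0,0],[0,0,0],[0,0,0],[0,0,0],[0,0,0],[0,0,0],[0,0,0],[0,0,0],[0,0,0]],"jaw":[0.7,1,1,1,1,1,1,1,1,1,1,1]}' 30
python3 -m jog '{"delta_pos":[[0,0,0],[0,0,0],[0,0,0],[0,0,0],[0,0,0]],"turn":[[0,0,-9],[0,0,-9],[0,0,-8],[0,0,0],[0,0,0]],"jaw":[1,1,1,1,1]}'
python3 - <<'E'
from h import *
go(549,-243,175); print(proj('wrist',(549,-243,186)),proj('wrist',(657,-239,152)),proj('wrist',(648.5,-125.4,106))); im=snap('wrist','w5.png')
E
```

```text
time_s: 17.5
tool_pos: [545.9, -245.4, 266.2]
orientation: [-0.0, 0.2, 0.98, -0.0]
force: [0.3, 0.6, 0.6]
opening: 85.4
finger_force: 0.0
time_s: 18.12
tool_pos: [548.2, -242.5, 265.9]
orientation: [-0.0, -0.027, 1.0, 0.0]
force: [-0.0, -0.5, -0.6]
opening: 85.5
finger_force: 0.0
t 18.125 p [ 548.2 -242.5  265.9] yang 93.1 tilt 0.01 q6 [-0.54  0.4   0.01  1.18  0.   -0.59] d cm [-0.08 -0.06  9.09] open 85.53426786166504
[325.25621847 254.16722011] [322.96221999 365.42424675] [442.84191643 334.04576097]
```

View pics/w5.png

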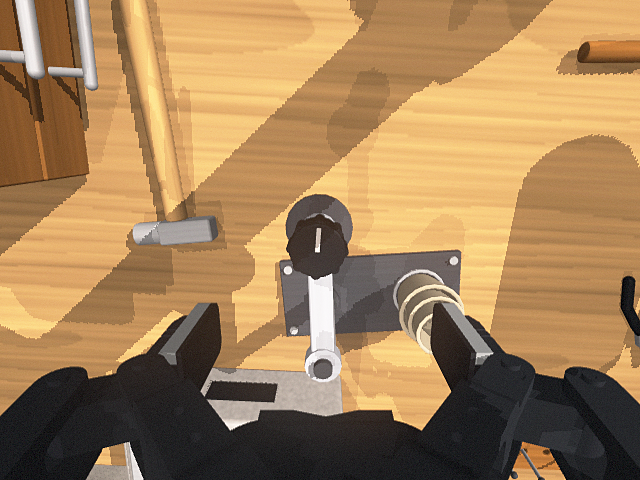

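The knob is at (318,246), the post cap at (322.5,367), and the stack is nested at about (430,320), partly behind a finger.

```bash
python3 - <<'E'
from h import *
k=ray('wrist',318,246,186);c=ray('wrist',322.5,367,152)
print(k,c,np.linalg.norm((k-c)[:2]), np.degrees(np.arctan2(*(k-c)[1::-1])))
seat=np.array([648.5,-125.4]);d=seat-c[:2];print(np.linalg.norm(d),np.degrees(np.arctan2(d[1],d[0])))
go(k[0],k[1],170)
E
```

```text
[ 543.61802655 -248.12505216  186.        ] [ 658.46867289 -239.3852213   152.        ] 115.18270533033838 -175.64832946434015
114.4203002747164 94.99813343642681
t 18.175 p [ 548.1 -242.6  265.9] yang 93.1 tilt 0.01 q6 [-0.54  0.4   0.01  1.18  0.   -0.59] d cm [ 0.47 -0.53  9.59] open 85.5401306911429
```

```bash
python3 -m jog '{"delta_pos":[[0.24,-0.27,2],[0.23,-0.26,2.5],[0,0,2.5],[0,0,2],[0,0,1.5],[0,0,0.5],[0,0,0],[0,0,0],[0,0,0],[0,0,0]],"turn":[[0,0,0],[0,0,-1.2],[0,0,0],[0,0,0],[0,0,0],[0,0,0],[0,0,0],[0,0,0],[0,0,0],[0,0,0]],"jaw":[1,1,1,1,1,1,0.56,0.56,0.56,0.56]}' 20
python3 - <<'E'
from h import *
go(543.6,-248.1,156)
E
```

```text
time_s: 19.42
tool_pos: [543.6, -248.6, 156.4]
orientation: [0.0, -0.038, 0.999, -0.0]
force: [-0.1, -0.4, 0.4]
opening: 48.1
finger_force: 0.0
t 19.425 p [ 543.6 -248.6  156.4] yang 94.4 tilt 0.04 q6 [-0.55  0.47 -0.17  0.93 -0.   -0.63] d cm [-0.    0.05  0.04] open 48.137556745154754
```

```bash
python3 -m jog '{"delta_pos":[[-0.02,0.6,0],[-0.06,1.2,0],[-0.06,1.2,0],[0,0,0],[0,0,0]],"turn":[[0,0,3],[0,0,6],[0,0,6],[0,0,0],[0,0,0]],"jaw":[0.56,0.56,0.56,0.56,0.56]}' 20
python3 - <<'E'
from h import *
s,M,p=st(); d=p-np.array([658.5,-239.4,0]); print(np.hypot(*d[:2]),np.degrees(np.arctan2(d[1],d[0]))%360); go(0,0,0)
E
```

```text
time_s: 20.05
tool_pos: [545.1, -218.9, 156.1]
orientation: [0.0, 0.092, 0.996, -0.0]
force: [-0.0, -0.6, 0.2]
opening: 47.5
finger_force: 0.0
115.21372077308502 169.7371516611866
t 20.05 p [ 545.1 -218.9  156.1] yang 79.5 tilt 0.02 q6 [-0.51  0.45 -0.2   0.91 -0.   -0.32] d cm [57.6  11.58 15.59] open 47.49033654199918
```

```bash
python3 -m jog '{"delta_pos":[[-0.06,1.2,0],[-0.06,1.2,0],[-0.06,1.2,0],[-0.06,1.2,0],[-0.06,1.2,0],[-0.06,1.2,0],[-0.06,1.2,0],[-0.06,1.2,0],[-0.06,1.2,0],[-0.06,1.2,0],[0,0,0],[0,0,0]],"turn":[[0,0,6],[0,0,6],[0,0,6],[0,0,6],[0,0,6],[0,0,6],[0,0,6],[0,0,6],[0,0,6],[0,0,6],[0,0,0],[0,0,0]],"jaw":[0.56,0.56,0.56,0.56,0.56,0.56,0.56,0.56,0.56,0.56,0.56,0.56]}' 20
python3 - <<'E'
from h import *
s,M,p=st(); d=p-np.array([658.5,-239.4,0]); print(np.hypot(*d[:2]),np.degrees(np.arctan2(d[1],d[0]))%360); go(0,0,0)
E
```

```text
time_s: 21.55
tool_pos: [619.2, -131.7, 155.9]
orientation: [-0.0, 0.577, 0.817, -0.0]
force: [-0.6, -0.6, 0.2]
opening: 47.7
finger_force: 0.0
114.67587086304297 110.04965231349712
t 21.55 p [ 619.2 -131.7  155.9] yang 19.5 tilt 0.02 q6 [-0.33  0.53 -0.07  0.97 -0.    0.9 ] d cm [ 33.07 -53.97  15.61] open 47.70442889030252
```

```bash
python3 -m jog '{"delta_pos":[[-0.02,0.6,0],[-0.02,0.6,0],[-0.02,0.6,0],[-0.02,0.6,0],[-0.01,0.4,0],[0,0,0],[0,0,0]],"turn":[[0,0,3],[0,0,3],[0,0,3],[0,0,3],[0,0,2],[0,0,0],[0,0,0]],"jaw":[0.56,0.56,0.56,0.56,0.56,0.56,0.56]}' 20
python3 -m jog '{"delta_pos":[[0,0.2,0],[0,0.1,0],[0,0,0]],"turn":[[0,0,0],[0,0,0],[0,0,0]],"jaw":[0.56,0.56,0.56]}' 20
python3 - <<'E'
from h import *
s,M,p=st(); d=p-np.array([658.5,-239.4,0]); print(np.hypot(*d[:2]),np.degrees(np.arctan2(d[1],d[0]))%360, M.T@s['force']); go(0,0,0)
E
```

```text
time_s: 22.42
tool_pos: [646.7, -125.6, 156.1]
orientation: [0.0, 0.673, 0.74, -0.0]
force: [0.6, -0.2, -0.3]
opening: 48.0
finger_force: 0.0
time_s: 22.8
tool_pos: [649.9, -125.1, 156.0]
orientation: [-0.0, 0.673, 0.74, 0.0]
force: [-0.4, 0.3, 0.9]
opening: 47.7
finger_force: 0.1
114.63657404284004 94.3103086945069 [ 0.31819926 -0.41264404 -0.85782411]
t 22.8 p [ 649.9 -125.1  156. ] yang 5.4 tilt 0.0 q6 [-0.3   0.59  0.02  1.01  0.    1.17] d cm [ 18.59 -63.52  15.6 ] open 47.69663697928419
```

Push a little further to feel the stop.

```bash
python3 -m jog '{"delta_pos":[[0,0.15,0],[0,0.15,0],[0,0,0]],"turn":[[0,0,0],[0,0,0],[0,0,0]],"jaw":[0.56,0.56,0.56]}' 20
python3 -m jog '{"delta_pos":[[0,0.15,0],[0,0.15,0],[0,0,0]],"turn":[[0,0,0],[0,0,0],[0,0,0]],"jaw":[0.56,0.56,0.56]}' 20
python3 - <<'E'
from h import *
b=snap('side','d6.png');a=snap('scene','s6.png')
cv2.imwrite('pics/m6.png',np.hstack([cv2.resize(a[250:410,190:350],(390,390)),cv2.resize(b[125:285,180:340],(390,390))]))
E
```

```text
time_s: 23.18
tool_pos: [653.1, -124.9, 156.0]
orientation: [0.0, 0.673, 0.74, 0.0]
force: [0.2, 0.3, 0.6]
opening: 47.7
finger_force: 0.0
time_s: 23.55
tool_pos: [654.2, -124.7, 155.7]
orientation: [-0.001, 0.673, 0.74, -0.001]
force: [-5.1, -0.6, 3.2]
opening: 48.0
finger_force: 2.9
```

View pics/m6.png

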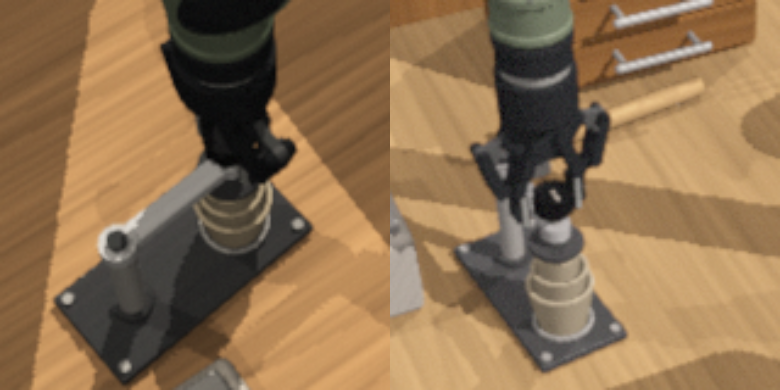

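The arm is at its stop over the stack, the pad is above the small's rim, and the spindle is up. Backing off to centre, then gripping the knob.

```bash
python3 -m jog '{"delta_pos":[[0,-0.3,0],[0,-0.2,0],[0,0,0],[0,0,0],[0,0,0],[0,0,0],[0,0,0]],"turn":[[0,0,0],[0,0,0],[0,0,0],[0,0,0],[0,0,0],[0,0,0],[0,0,0]],"jaw":[0.56,0.56,0.56,0.4,0.4,0.4,0.4]}' 40
python3 -m jog '{"delta_pos":[[0,0,0.15],[0,0,0.15],[0,0,0.15],[0,0,0.15],[0,0,0]],"turn":[[0,0,0],[0,0,0],[0,0,0],[0,0,0],[0,0,0]],"jaw":[0.4,0.4,0.4,0.4,0.4]}' 40
```

```text
time_s: 24.52
tool_pos: [649.4, -125.2, 155.7]
orientation: [-0.001, 0.673, 0.74, -0.001]
force: [-5.5, -0.9, 1.9]
opening: 36.7
finger_force: 40.9
time_s: 25.15
tool_pos: [649.4, -125.2, 149.7]
orientation: [-0.001, 0.673, 0.74, -0.001]
force: [-5.6, -0.8, 1.9]
opening: 37.0
finger_force: 40.9
```

```bash
python3 -m jog '{"delta_pos":[[0,0,0.1],[0,0,0.1],[0,0,0]],"turn":[[0,0,0],[0,0,0],[0,0,0]],"jaw":[0.4,0.4,0.4]}' 40
python3 -m jog '{"delta_pos":[[0,0,0.1],[0,0,0]],"turn":[[0,0,0],[0,0,0]],"jaw":[0.4,0.4]}' 40
python3 -m jog '{"delta_pos":[[0,0,0.05],[0,0,0]],"turn":[[0,0,0],[0,0,0]],"jaw":[0.4,0.4]}' 40
```

```text
time_s: 25.52
tool_pos: [649.4, -125.2, 148.1]
orientation: [-0.001, 0.673, 0.74, -0.001]
force: [-5.8, -0.2, 3.5]
opening: 36.5
finger_force: 41.1
time_s: 25.78
tool_pos: [649.4, -125.2, 148.0]
orientation: [-0.001, 0.673, 0.74, -0.001]
force: [-7.6, -0.4, 7.4]
opening: 36.9
finger_force: 41.4
time_s: 26.02
tool_pos: [649.5, -125.2, 148.0]
orientation: [-0.0, 0.673, 0.74, -0.001]
force: [-8.4, 0.3, 10.6]
opening: 37.2
finger_force: 41.5
```

Contact after only 7.7 mm of travel, where about 10 was expected. Checking for a gap under the pad.

```bash
python3 - <<'E'
from h import *
b=snap('side','d7.png');o=cv2.imread('pics/d6.png')
u,v=210,190
cv2.imwrite('pics/m7.png',np.hstack([cv2.resize(x[v:v+80,u:u+65],(390,480),interpolation=cv2.INTER_CUBIC) for x in (o,b)]))
for z in (106,116,113,130,144): print(z,proj('side',(650.5,-125,z))-[u,v])
E
```

```text
106 [37.40151086 38.41855461]
116 [37.1374735  35.34995172]
113 [37.21694666 36.27357694]
130 [36.76359605 31.00480369]
144 [36.38469946 26.60132393]
```

View pics/m7.png

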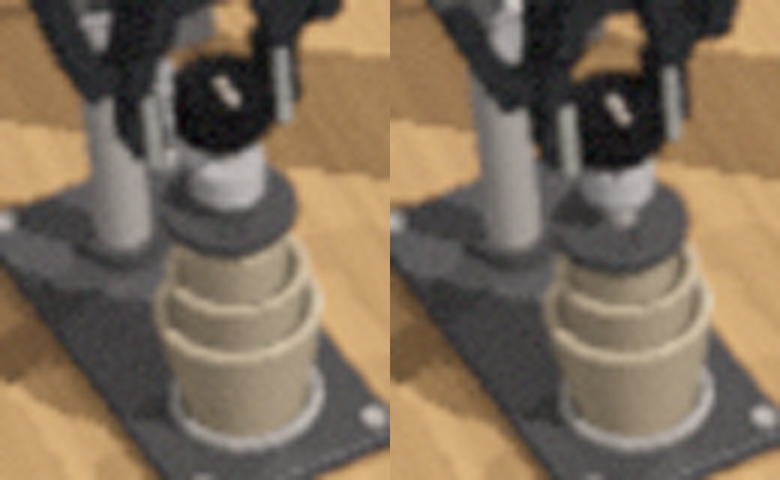

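```bash
python3 - <<'E'
from h import *
def m(n,f0,f1,x0,y0,x1,y1,pt):
    A=cv2.resize(cv2.imread(f0,0),None,fx=10,fy=10,interpolation=cv2.INTER_CUBIC);B=cv2.resize(cv2.imread(f1,0),None,fx=10,fy=10,interpolation=cv2.INTER_CUBIC)
    t=A[int(y0*10):int(y1*10),int(x0*10):int(x1*10)]; s=60
    r=cv2.matchTemplate(B[int(y0*10)-s:int(y1*10)+s,int(x0*10)-s:int(x1*10)+s],t,cv2.TM_CCOEFF_NORMED)
    _,c,_,l=cv2.minMaxLoc(r); d=(proj(n,np.array(pt)-[0,0,10])-proj(n,pt)); print(n,c,(l[0]-s)/10,(l[1]-s)/10,'per10mm',d)
u,v=210,190
m('side','pics/d6.png','pics/d7.png',u+180/6,v+70/6,u+268/6,v+150/6,(650,-125,180)) # knob
m('side','pics/d6.png','pics/d7.png',u+262/6,v+175/6,u+305/6,v+235/6,(650,-125,116)) # pad right edge
m('side','pics/d6.png','pics/d7.png',u+190/6,v+222/6,u+250/6,v+262/6,(650,-125,116)) # pad front edge
s=manip.sense();print(s['force'],s['tool_pos'])
E
```

```text
side 0.8352450132369995 0.7 3.0 per10mm [0.27973962 3.262631  ]
side 0.9581595659255981 0.1 2.4 per10mm [0.26309659 3.06852168]
side 0.893010139465332 0.4 2.9 per10mm [0.26309659 3.06852168]
[-8.20027703  0.30648387 10.51854519] [ 649.4744649  -125.26257619  147.96849978]
```

The matches give 8–9.5 mm of travel and the fingertips are clear of the arm. I'll press a bit firmer (well under 80 N) to confirm it bears.

```bash
python3 -m jog '{"delta_pos":[[0,0,0.1],[0,0,0.1],[0,0,0]],"turn":[[0,0,0],[0,0,0],[0,0,0]],"jaw":[0.4,0.4,0.4]}' 60
python3 -m jog '{"delta_pos":[[0,0,0.1],[0,0,0]],"turn":[[0,0,0],[0,0,0]],"jaw":[0.4,0.4]}' 60
```

```text
time_s: 26.45
tool_pos: [649.5, -125.3, 147.9]
orientation: [0.0, 0.673, 0.74, -0.001]
force: [-11.9, 1.6, 20.5]
opening: 36.4
finger_force: 58.9
time_s: 26.7
tool_pos: [649.6, -125.3, 147.8]
orientation: [0.001, 0.673, 0.74, -0.001]
force: [-15.2, 0.9, 25.1]
opening: 36.4
finger_force: 59.4
```

Solid at 147.9 mm, so the pad bears on the rim. Easing off some force and turning clockwise.

```bash
python3 -m jog '{"delta_pos":[[0,0,-0.2],[0,0,0],[0,0,0],[0,0,0],[0,0,0],[0,0,0]],"turn":[[0,0,0],[0,0,4],[0,0,7],[0,0,7],[0,0,7],[0,0,0]],"jaw":[0.4,0.4,0.4,0.4,0.4,0.4]}' 60
python3 - <<'E'
from h import *
s=manip.sense();print(s['ft_torque']);go(0,0,0)
E
```

```text
time_s: 27.45
tool_pos: [649.1, -125.3, 148.0]
orientation: [-0.0, 0.817, 0.576, -0.001]
force: [-10.7, 0.8, 16.5]
opening: 36.4
finger_force: 59.4
[0.11942542 2.25710679 0.00263934]
t 27.45 p [ 649.1 -125.3  148. ] yang -19.7 tilt 0.14 q6 [-0.3   0.59  0.01  0.99 -0.    1.61] d cm [-10.   -65.32  14.91] open 36.41829067203031
```

```bash
python3 -m jog '{"delta_pos":[[0,0,0],[0,0,0],[0,0,0],[0,0,0],[0,0,0],[0,0,0],[0,0,0],[0,0,0],[0,0,0],[0,0,0]],"turn":[[0,0,7],[0,0,7],[0,0,7],[0,0,7],[0,0,7],[0,0,7],[0,0,7],[0,0,7],[0,0,0],[0,0,0]],"jaw":[0.4,0.4,0.4,0.4,0.4,0.4,0.4,0.4,0.4,0.4]}' 60
python3 - <<'E'
from h import *
s=manip.sense();print(s['ft_torque']);go(0,0,0)
b=snap('side','d8.png'); u,v=195,170
cv2.imwrite('pics/m8.png',cv2.resize(b[v:v+100,u:u+100],(500,500),interpolation=cv2.INTER_CUBIC))
E
```

```text
time_s: 28.7
tool_pos: [649.5, -124.6, 148.0]
orientation: [0.0, 0.992, 0.127, -0.001]
force: [-10.7, 2.0, 16.2]
opening: 36.2
finger_force: 59.5
[0.23548692 2.09100113 1.30710949]
t 28.7 p [ 649.5 -124.6  148. ] yang -75.4 tilt 0.09 q6 [-0.3   0.59  0.01  0.99 -0.    2.59] d cm [-59.67 -28.48  14.88] open 36.24182271801596
```

The torque rose to 1.3 N m at 81° of turn, so the knob is at its stop. Letting go, opening fully before I lift.

```bash
python3 -m jog '{"delta_pos":[[0,0,0],[0,0,0],[0,0,0],[0,0,0],[0,0,0],[0,0,-1],[0,0,-3],[0,0,-4],[0,0,-4],[0,0,0],[0,0,0],[0,0,0]],"turn":[[0,0,0],[0,0,0],[0,0,0],[0,0,0],[0,0,0],[0,0,0],[0,0,0],[0,0,0],[0,0,0],[0,0,0],[0,0,0],[0,0,0]],"jaw":[0.6,0.8,1,1,1,1,1,1,1,1,1,1]}' 60
python3 - <<'E'
from h import *
exec(r'''
def m(n,f0,f1,x0,y0,x1,y1):
    A=cv2.resize(cv2.imread(f0,0),None,fx=10,fy=10,interpolation=cv2.INTER_CUBIC);B=cv2.resize(cv2.imread(f1,0),None,fx=10,fy=10,interpolation=cv2.INTER_CUBIC)
    t=A[int(y0*10):int(y1*10),int(x0*10):int(x1*10)]; s=60
    r=cv2.matchTemplate(B[int(y0*10)-s:int(y1*10)+s,int(x0*10)-s:int(x1*10)+s],t,cv2.TM_CCOEFF_NORMED)
    _,c,_,l=cv2.minMaxLoc(r); print(round(c,2),(l[0]-s)/10,(l[1]-s)/10)
''')
b=snap('side','d9.png'); u,v=210,190
for f in ('d7','d9'):
  m('side','pics/d6.png',f'pics/{f}.png',u+262/6,v+175/6,u+305/6,v+235/6)
  m('side','pics/d6.png',f'pics/{f}.png',u+190/6,v+222/6,u+250/6,v+262/6)
  m('side','pics/d6.png',f'pics/{f}.png',u+150/6,v+285/6,u+325/6,v+400/6)
# knob pointer (bright pixels on the knob top) and knob centroid seen from above
g=cv2.cvtColor(snap('wrist','w9.png'),cv2.COLOR_BGR2GRAY); q=proj('wrist',(650,-125,176)); print('knob proj',q); x,y=q.astype(int)
c=g[y-45:y+45,x-45:x+45]; n,l,stt,ce=cv2.connectedComponentsWithStats((c<60).astype('uint8'))
for i in np.argsort(-stt[1:,4])[:2]+1: print(stt[i],ce[i]+[x-45,y-45])
go(0,0,0)
E
```

```text
time_s: 30.25
tool_pos: [650.1, -124.8, 264.1]
orientation: [-0.001, 0.992, 0.125, -0.001]
force: [0.0, 0.3, -0.0]
opening: 85.3
finger_force: 0.0
0.96 0.1 2.4
0.89 0.4 2.9
0.99 0.0 0.0
0.95 0.3 2.3
0.83 0.2 2.9
0.99 0.0 0.0
knob proj [325.08963521 248.8596729 ]
[ 15  12  60  60 649] [327.40986133 231.94761171]
[24 65 12  6 14] [308.71428571 271.07142857]
t 30.35 p [ 650.2 -124.9  264.2] yang -75.6 tilt 0.13 q6 [-0.3   0.53  0.2   1.25 -0.    2.59] d cm [-59.82 -28.24  26.57] open 85.8800625693661
```

Pad and stack are unchanged after release. One numeric check of the knob's pointer mark angle, before and after.

```bash
python3 - <<'E'
from h import *
def ptr(f,cx,cy,r=24):
    g=cv2.cvtColor(cv2.imread(f),cv2.COLOR_BGR2GRAY); yy,xx=np.mgrid[:480,:640]
    k=(g>110)&((xx-cx)**2+(yy-cy)**2<r*r); p=np.c_[xx[k],yy[k]].astype(float); 
    w,V=np.linalg.eigh(np.cov((p-p.mean(0)).T)); d=V[:,1]; return len(p),p.mean(0),np.degrees(np.arctan2(d[1],d[0]))%180,w
print('before',ptr('pics/w5.png',318,246)); print('after',ptr('pics/w9.png',327,235,20))
E
```

```text
before (121, array([317.62809917, 239.95867769]), np.float64(93.57036155058273), array([ 1.99218466, 51.8499641 ]))
after (120, array([324.1       , 239.74166667]), np.float64(91.49697171454787), array([ 2.37343191, 56.0785989 ]))
```

The pointer turned about 169° in the world. The arm's swing accounts for about 89° of that, so the knob turned about 80° (1.4 rad), which is its stop. Handing in.

```bash
python3 -c "
from cell import manip; print(manip.job_done())"
```

```text
the job is handed in; nothing more can be done
None
```

The job is handed in, with no verdict shown: the crucibles are nested, the arm is at its stop, the pad bears on the rim (7.8–9.5 mm of travel measured in the images; about 10 mm expected from the stack height), the knob is at its stop, and the gripper is clear. I viewed 12 pictures, two over the limit of 10.

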